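Pack specimen carriers with their matching standard and shut both cases

TASK

Pack up the specimen carriers standing on the bench: the gold ones go into whichever open case already holds the gold reference standard, the white ones into the case with the white standard, all standing upright on the case floor. Then close both clamshell cases, swinging the lids over gently without slamming and pressing them fully home, edge flush on edge. Leave the standards in their cases and do not disturb the orange blower or the green jar that stand among the carriers.

Things in the scene. Friction and masses are not known exactly. Their poses are not given: they have to be found in the camera images.
- case_a: one of two like blue clamshell cases, fixed. Bottom shell 150 mm (its x) by 200 mm (its y) outside, walls 5 mm thick and 34 mm high, floor 6 mm thick (inside 140 x 190 mm); room for two rows of two things. Origin at the centre of its underside; x points to the hinge, which runs along y on the rim of the +x wall (away from the robot).
- case_a_lid (a joint): angle of the lid of case_a: 0 = closed, edges flush; grows as it opens; 1.57 = upright; 2.1 = fully open. The lid is a hollow shell 28 mm high with a clear top (24 mm deep inside). Stiff hinge: it stays where it is left (2 N at the free edge moves it) and must be pushed over and pressed home. Closed, its top is 62 mm above the bench.
- case_a_hinge (a point): middle of the hinge axis of case_a, on the outer face of its +x wall at rim height (34 mm)
- case_a_tab (a point): centre of the orange tab (16 x 44 x 6 mm) on the free edge of the lid of case_a; 158 mm from the hinge axis, 5 mm above the lid edge
- case_b: one of two like blue clamshell cases, fixed. Bottom shell 150 mm (its x) by 200 mm (its y) outside, walls 5 mm thick and 34 mm high, floor 6 mm thick (inside 140 x 190 mm); room for two rows of two things. Origin at the centre of its underside; x points to the hinge, which runs along y on the rim of the +x wall (away from the robot).
- case_b_lid (a joint): angle of the lid of case_b: 0 = closed, edges flush; grows as it opens; 1.57 = upright; 2.1 = fully open. The lid is a hollow shell 28 mm high with a clear top (24 mm deep inside). Stiff hinge: it stays where it is left (2 N at the free edge moves it) and must be pushed over and pressed home. Closed, its top is 62 mm above the bench.
- case_b_hinge (a point): middle of the hinge axis of case_b, on the outer face of its +x wall at rim height (34 mm)
- case_b_tab (a point): centre of the orange tab (16 x 44 x 6 mm) on the free edge of the lid of case_b; 158 mm from the hinge axis, 5 mm above the lid edge
- coated_1: gold-coated specimen carrier, loose, standing on the bench: bright aluminium foot disc 60 mm across and 12 mm high, with a plain upright round post 30 mm across from 12 to 44 mm height above its underside. Origin at the centre of its underside, z up along the post. May be absent (None). Post gold.
- coated_2: gold-coated specimen carrier, loose, standing on the bench: bright aluminium foot disc 60 mm across and 12 mm high, with a plain upright round post 30 mm across from 12 to 44 mm height above its underside. Origin at the centre of its underside, z up along the post. May be absent (None). Post gold.
- coated_3: gold-coated specimen carrier, loose, standing on the bench: bright aluminium foot disc 60 mm across and 12 mm high, with a plain upright round post 30 mm across from 12 to 44 mm height above its underside. Origin at the centre of its underside, z up along the post. May be absent (None). Post gold.
- uncoated_1: uncoated specimen carrier, loose, standing on the bench: bright aluminium foot disc 60 mm across and 12 mm high, with a plain upright round post 30 mm across from 12 to 44 mm height above its underside. Origin at the centre of its underside, z up along the post. May be absent (None). Post white.
- uncoated_2: uncoated specimen carrier, loose, standing on the bench: bright aluminium foot disc 60 mm across and 12 mm high, with a plain upright round post 30 mm across from 12 to 44 mm height above its underside. Origin at the centre of its underside, z up along the post. May be absent (None). Post white.
- uncoated_3: uncoated specimen carrier, loose, standing on the bench: bright aluminium foot disc 60 mm across and 12 mm high, with a plain upright round post 30 mm across from 12 to 44 mm height above its underside. Origin at the centre of its underside, z up along the post. May be absent (None). Post white.
- standard_gold: reference standard lying in one of the cases: a flat black disc 56 mm across and 18 mm high with a gold face 48 mm across on top, 24 mm high in all, no post. Origin at the centre of its underside. It marks which case is for which carriers.
- standard_white: reference standard lying in one of the cases: a flat black disc 56 mm across and 18 mm high with a white face 48 mm across on top, 24 mm high in all, no post. Origin at the centre of its underside. It marks which case is for which carriers.
- blower: bystander: orange rubber air blower, a bulb 48 mm across standing on the bench with its nozzle up, 80 mm high, among the carriers. Origin at the centre of its underside.
- sample_jar: bystander: small green glass jar with a black cap, 40 mm across and 50 mm high, standing among the carriers. Origin at the centre of its underside.
Things that resemble listed ones, but are neither listed nor needed, are in the scene too. What is shaped like the coated_2 but purple is not meant.

How it is judged:
By the outcome, as a careful person would: the job done as asked, in the order asked, and still so for the second after the job is handed in, with the robot touching nothing.
Of coated_1, coated_2, coated_3, uncoated_1, uncoated_2, uncoated_3 only 4 to 6 are there at a start; the rules pass over those that are not, and their reading is None.
At some moment in a run one of coated_1, coated_2, coated_3, uncoated_1, uncoated_2, uncoated_3 may be knocked a few centimetres aside while the robot is not near it.
Once in a run the grip may slacken for a moment while it holds something.
It also fails if it takes over 210 s, if anything falls off the work surface, if the arm or the gripper's body presses on something with over 40 N, if the wrist force passes 120 N, or if a joint passes its speed limit or range.

ROBOT

A 7-joint arm with a two-finger parallel gripper is mounted at the origin on the work surface. World frame = base frame: x ahead of the robot, y to its left, z up, the work surface at z = 0. Lengths are in mm, angles in rad, forces in N, time in s.
With the tool pointing down it reaches from about 400 to 875 mm from the base axis. Payload 4.4 kg.
Tool frame: the origin (TCP) lies midway between the tips of the shut fingers; the grasp point (between the pads) lies 19 mm behind it; z points along the fingers, y is the line along which they close (so a half turn about z gives the same grasp; the last joint's range is limited). The gripper opens to 85 mm and grips with 20 to 120 N. Pads are 22 mm wide; open, the fingers measure 114 mm over their backs; the gripper's body (76 mm by 85 mm) begins 54 mm behind the grasp point. The pads swing forward as they close: fully open they stand 13 mm farther back than shut.
Start: joints at [-1.352, 0.628, 0.038, 1.517, -0.027, 0.996, -0.02], TCP at [182.603, 623.838, 231.313] pointing down, gripper open.
Joint ranges: [-3.06, 3.06], [-0.37, 2.12], [-1.25, 1.32], [0.18, 2.47], [-1.1, 4.24], [0.23, 1.98], [-2.94, 2.94]. Speed limits (rad/s): [2.57, 2.57, 3.14, 3.14, 3.14, 3.14, 3.14].

INTERFACE

Orientations are given as [roll, pitch, yaw] about the fixed x, y, z axes, in that order (R = Rz(yaw) Ry(pitch) Rx(roll)).
In Python, from cell import ctrl gives the robot as it stands.
- The arm moves only by the shell command python3 -m crank 'ROWS' [OPENING]. ROWS is JSON, a list that holds one entry, the list of rows, each a list of 4 numbers: the shift along the tool's x, y, z normalised to -1 to 1, where 1 is 2.5 cm, then the turn about the tool's z normalised to -1 to 1, where 1 is 0.08 rad. In form: [[[dx, dy, dz, turn], ...]]. A call has 1 to 12 rows; each row shifts and turns the commanded pose from where the row before left it, along the tool's axes as they then stand; what a row does not reach is not made up. A row lasts 1/12 s, in which the tool goes at most 41.7 mm and 7.16 degrees, less where a joint would pass 70% of its speed; a pose out of reach is approached as far as the arm can. A call with a number of a shift or a turn outside -1 to 1 is refused whole. A call with a gripper value outside its range is refused whole. OPENING is the closure, from -1 (fully open) to 1 (shut), set as the call begins (- or left out, the last holds). The fingers move at their own pace and stop on an object; the grip force is fixed at half the most. Time passes only in rows, so rows that do not move let the fingers close. It gives the time, the measured TCP pose, the force, the opening and the grip force at its end, in the units of the state.
- ctrl.read_state(): the state, without advancing time (a new reading comes with each control period).
- ctrl.get_image(name): name is "scene" or "side" or "wrist"; returns a dict with "img" (400x640x3 uint8, red, green, blue), "intrinsics" (3x3 intrinsics, pixels), "extrinsics" (4x4, takes a point from camera to world coordinates). Camera axes: x right, y up, looking along -z (the intrinsics and any distortion apply to the point x, -y, -z); pixel columns grow to the right and rows downward; lengths in mm; the calibration is good to about 2 mm. A picture is of the moment at which its call begins. There is no depth.
- ctrl.finish_job(): hands the job in; it is judged then, once.
Trained networks look in the newest picture that a camera, given by its name, has taken for a name from the list of things; names that differ only in an ending like _2 or _b are one class to them, and where a whole thing is asked for, a point or a joint stands for the part that bears it (a point fixed in the world has none). Each returns a list of dicts, best first, with "confidence" (0 to 1); they miss things now and then, are a little off and sometimes report something else, mostly with a low value. They report only what shows in the picture. A call takes as long as a camera call. They do not tell look-alikes from the thing itself.
- ctrl.find_in(camera, target): "position" ([row, column] in pixels, amid what is visible of it).
- ctrl.trace(camera, target): "mask" (400x640 bool, what is visible of it) and "position" ([row, column] in pixels, amid what is visible of it).
- ctrl.place_of(camera, target): "position" ([row, column] in pixels: a listed point, or the origin of a listed thing).
The state is a dict: "clock": time; "qpos": joint angles; "qd": joint speeds; "tau": joint torques, N m; "eef_pos": TCP position; "tool_rot": TCP orientation; "force": force on the tool from outside, world axes, zero at the start; "torque": the same for the moment, N m; "width": finger opening in mm; "gripper_force": force on a finger pad.
Only numpy, scipy, OpenCV 4.12 (cv2) and the standard library are available. Lean on these libraries where they do the work, as an engineer would, in place of code of your own. Each camera call takes 0.05 s, during which the arm holds its last target. There are 200 camera calls.

## Working session

There is one attempt and no reset: what is moved stays moved. The work goes in short steps, Python scripts to look and compute and a shell command to move; the robot and the scene stay as the last step left them, time stands still between calls to the robot, and variables do not carry over. Pictures are saved under pics/ and viewed, at most 14 in all, crops included, and the job is handed in when it is done.

```bash
ls; mkdir -p pics; cat > h.py <<'E'
import numpy as np, cv2
from cell import ctrl
def pic(cam,name=None):
    d=ctrl.get_image(cam)
    if name: cv2.imwrite(f'pics/{name}.png',cv2.cvtColor(np.asarray(d['img']),cv2.COLOR_RGB2BGR))
    return d
def ray(d,rc,z):
    "pixel (row,col) -> world point at height z"
    K=np.array(d['intrinsics']);T=np.array(d['extrinsics'])
    v=np.linalg.inv(K)@[rc[1],rc[0],1]; v=T[:3,:3]@(v*[1,-1,-1]); o=T[:3,3]
    return o+v*(z-o[2])/v[2]
def proj(d,p):
    K=np.array(d['intrinsics']);T=np.array(d['extrinsics'])
    c=T[:3,:3].T@(np.array(p)-T[:3,3]); c=c*[1,-1,-1]; q=K@c
    return q[1]/q[2],q[0]/q[2]
E
python3 - <<'E'
from h import *
s=ctrl.read_state();print({k:np.round(v,3) for k,v in s.items()})
for c in ['scene','side','wrist']:
    d=pic(c,c+'0'); print(c,np.round(d['extrinsics'],2).tolist(),np.round(d['intrinsics'],1).tolist(),d.keys())
    for t,z in [('coated_1',0),('uncoated_1',0),('standard_gold',6),('standard_white',6),('blower',0),('sample_jar',0),('case_a',0),('case_a_hinge',34),('case_a_tab',180)]:
        for r in ctrl.place_of(c,t):
            print(c,t,round(r['confidence'],2),np.round(r['position']),np.round(ray(d,r['position'],z)))
a=[cv2.imread(f'pics/{c}0.png') for c in ['scene','side']]
E
```

```text
pics
{'clock': np.float64(0.0), 'qpos': array([-1.352,  0.629,  0.038,  1.518, -0.027,  0.996, -0.02 ]), 'qd': array([ 0.   , -0.002,  0.001,  0.001, -0.   , -0.001,  0.001]), 'tau': array([-0.0000e+00, -5.6341e+01,  1.2260e+00, -1.9345e+01,  1.1000e-02,
        1.1000e-02, -0.0000e+00]), 'eef_pos': array([182.426, 623.236, 230.401]), 'tool_rot': array([-3.14 ,  0.   ,  2.857]), 'force': array([ 0.112, -0.162,  0.048]), 'torque': array([-0.003, -0.002, -0.027]), 'gripper_force': np.float64(0.0), 'width': np.float64(85.562)}
scene [[-0.34, -0.7, 0.63, 1115.77], [0.94, -0.25, 0.24, 235.37], [-0.01, 0.67, 0.74, 783.17], [0.0, 0.0, 0.0, 1.0]] [[411.8, 0.0, 317.9], [0.0, 411.8, 197.6], [0.0, 0.0, 1.0]] dict_keys(['img', 'intrinsics', 'extrinsics'])
scene coated_1 0.9 [178. 380.] [325. 117.   0.]
scene coated_1 0.89 [170. 322.] [348. -40.   0.]
scene coated_1 0.85 [193. 308.] [442. -44.   0.]
scene coated_1 0.82 [200. 348.] [430.  61.   0.]
scene uncoated_1 0.79 [281. 300.] [693.  34.   0.]
scene uncoated_1 0.66 [280. 259.] [720. -51.   0.]
scene uncoated_1 0.62 [224. 436.] [434. 285.   0.
[... 1155 characters left out ...]
2 [172. 265.] [524. 219.   6.]
side blower 0.95 [192. 336.] [610.  42.   0.]
side blower 0.49 [193. 392.] [713. -54.   0.]
side sample_jar 0.77 [211. 362.] [608. -50.   0.]
side case_a 0.88 [282. 416.] [ 531. -259.    0.]
side case_a_hinge 0.87 [259. 442.] [ 589. -271.   34.]
side case_a_hinge 0.53 [260. 408.] [ 538. -229.   34.]
side case_a_tab 0.9 [183. 483.] [ 662. -269.  180.]
wrist [[0.28, -0.91, -0.29, 108.79], [0.96, 0.27, 0.09, 644.24], [-0.0, -0.3, 0.95, 373.6], [0.0, 0.0, 0.0, 1.0]] [[289.3, 0.0, 322.4], [0.0, 289.3, 199.0], [0.0, 0.0, 1.0]] dict_keys(['img', 'intrinsics', 'extrinsics'])
wrist coated_1 0.92 [340.  54.] [328. 130.   0.]
wrist case_a 0.88 [391. 174.] [482. 269.   0.]
```

View pics/scene0.png

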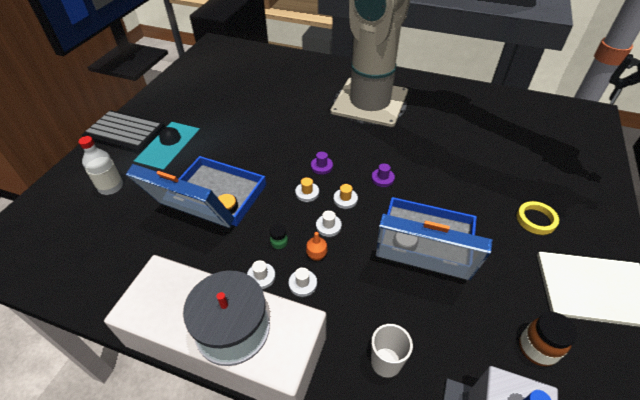

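View pics/side0.png

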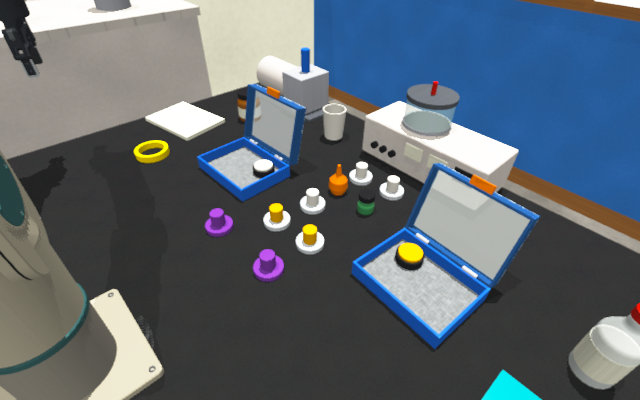

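The scene holds two gold carriers near (442, 47) and (443, −45), and three white ones near (530, 45), (711, 50) and (711, −53). The purple ones are decoys. The gold standard is in the case at y≈−265 and the white standard in the case at y≈+270. Both lids are open. Next I'll turn the tool to yaw π and take an overhead wrist view.

```bash
python3 -m crank '[[[0,0,-1,-1],[0,0,-1,-1],[0,0,-1,-1],[0,0,0,-0.56],[-0.48,-1,0,0],[-0.48,-1,0,0],[-0.48,-1,0,0],[-0.48,-1,0,0],[-0.48,-1,0,0],[-0.48,-1,0,0],[-0.48,-1,0,0],[-0.48,-1,0,0]]]' -1
python3 -m crank '[[[-0.48,-1,0,0],[-0.48,-1,0,0],[-0.48,-1,0,0],[-0.48,-1,0,0],[-0.48,-1,0,0],[-0.48,-1,0,0],[-0.48,-1,0,0],[-0.48,-1,0,0],[-0.48,-1,0,0],[-0.48,-1,0,0],[-0.48,-1,0,0],[-0.48,-1,0,0]]]'
python3 -m crank '[[[-0.48,-1,0,0],[-0.48,-1,0,0],[-0.48,-1,0,0],[-0.48,-1,0,0],[-0.48,-1,0,0],[0,0,0,0],[0,0,0,0]]]'
python3 - <<'E'
from h import *
d=pic('wrist','wrist1')
for t,z in [('coated_1',0),('uncoated_1',0),('standard_gold',6),('standard_white',6),('blower',0),('sample_jar',0),('case_a',0),('case_a_hinge',34)]:
    for r in ctrl.place_of('wrist',t):
        print(t,round(r['confidence'],2),np.round(r['position']),np.round(ray(d,r['position'],z)))
E
```

```text
clock: 2.5
eef_pos: [279.1, 422.5, 306.5]
tool_rot: [3.141, 0.0, -3.142]
force: [0.4, 0.4, 0.6]
width: 85.2
gripper_force: 0.0
clock: 3.5
eef_pos: [423.1, 122.6, 306.6]
tool_rot: [3.141, 0.001, -3.142]
force: [0.8, 1.0, 0.6]
width: 85.6
gripper_force: 0.0
clock: 4.08
eef_pos: [482.9, -2.7, 306.3]
tool_rot: [-3.141, 0.0, 3.138]
force: [-0.2, 0.3, 0.2]
width: 85.6
gripper_force: 0.0
coated_1 0.97 [137. 298.] [449. -42.   0.]
coated_1 0.79 [124. 361.] [430.  54.   0.]
coated_1 0.74 [ 50. 415.] [331. 126.   0.]
coated_1 0.6 [ 58. 293.] [340. -45.   0.]
coated_1 0.16 [234. 298.] [610. -46.   0.]
uncoated_1 0.85 [186. 349.] [527.  38.   0.]
uncoated_1 0.79 [278. 346.] [697.  37.   0.]
uncoated_1 0.67 [288. 298.] [716. -49.   0.]
standard_gold 0.65 [208. 194.] [ 561. -213.    6.]
standard_gold 0.58 [277. 348.] [691.  39.   6.]
standard_white 0.92 [182. 468.] [519. 225.   6.]
standard_white 0.24 [213. 504.] [572. 291.   6.]
blower 0.67 [237. 348.] [616.  39.   0.]
blower 0.33 [188. 353.] [529.  44.   0.]
sample_jar 0.93 [234. 297.] [611. -48.   0.]
sample_jar 0.23 [278. 347.] [696.  38.   0.]
case_a 0.7 [124. 364.] [431.  58.   0.]
case_a 0.67 [186. 159.] [ 525. -267.    0.]
case_a 0.65 [164. 498.] [492. 271.   0.]
case_a_hinge 0.7 [237. 156.] [ 599. -267.   34.]
```

View pics/wrist1.png

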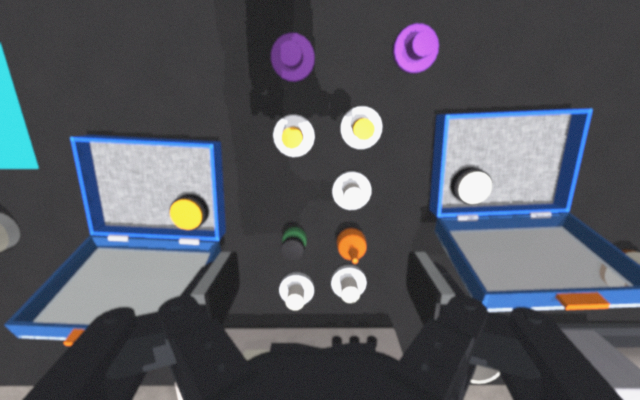

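The wrist view shows everything from above. Gold posts are at (291,137) and (363,129), white carriers at (352,190), (348,284) and (296,291). The gold case's rim corners are about (72,138) and (221,144), the white case's about (438,114) and (592,110). I'll refine these by fitting silhouettes.

```bash
cat >> h.py <<'E'
from scipy.optimize import minimize
A=np.linspace(0,2*np.pi,40)
def sil(d,x,y,z0,S=4):
    m=np.zeros((400*S,640*S),np.uint8)
    for r,a,b in [(30,0,12),(15,12,44)]:
        P=[proj(d,[x+r*np.cos(t),y+r*np.sin(t),z0+h]) for h in (a,b) for t in A]
        P=np.array([[c,q] for q,c in P])*S+S/2
        cv2.fillConvexPoly(m,cv2.convexHull(P.astype(np.int32)),255)
    return cv2.resize(m,(640,400),interpolation=cv2.INTER_AREA)/255.
def fit(d,x,y,z0=0,rad=60,verbose=False):
    "fit carrier silhouette to bright/gold pixels near (x,y)"
    im=np.asarray(d['img']).astype(int); mx=im.max(2); 
    fg=(mx>115).astype(float)
    r,c=proj(d,[x,y,z0+15]); r2,c2=proj(d,[x,y+48,z0+15]); R=int(np.hypot(r-r2,c-c2))
    w=np.zeros((400,640));cv2.circle(w,(int(c),int(r)),R,1.,-1)
    f=lambda p:(np.abs(sil(d,p[0],p[1],z0)-fg)*w).sum()
    b=min((minimize(f,[x+i,y+j],method='Nelder-Mead',options=dict(initial_simplex=[[x+i,y+j],[x+i+8,y+j],[x+i,y+j+8]],xatol=.2,fatol=.5)) for i in(-6,6) for j in (-6,6)),key=lambda o:o.fun)
    return np.round(b.x,1),round(b.fun/sil(d,*b.x,z0).sum(),2)
E
python3 - <<'E'
from h import *
W=pic('wrist');S=pic('side')
for n,p in dict(g1=(440,50),g2=(445,-43),w1=(530,42),w2=(703,43),w3=(713,-51)).items():
    print(n,fit(W,*p),fit(S,*p))
im=np.asarray(W['img']).astype(int)
def show(pts,z):
    for rc in pts: print(rc,z,np.round(ray(W,rc,z),1))
show([(138,72),(144,221),(236,221),(110,592),(114,438),(217,432)],34)
# standards: black disc top circle via coloured face, z=30
g=(im[...,0]>150)&(im[...,2]<90); g[:,:150]=0;g[:,240:]=0;g[:180]=0;g[240:]=0
w=(im.min(2)>190);w[:,:445]=0;w[:,505:]=0;w[:160]=0;w[210:]=0
for m in (g,w):
    q=np.argwhere(m); print(len(q),np.round(q.min(0)),q.max(0),np.round(ray(W,(q.min(0)+q.max(0))/2,30),1))
b=((im[...,2]>120)&(im[...,2]-im[...,0]>60)).astype(np.uint8)*255
cv2.imwrite('pics/crop.png',cv2.resize(cv2.hconcat([cv2.cvtColor(np.asarray(W['img']),cv2.COLOR_RGB2BGR)[100:250,50:250],cv2.cvtColor(np.asarray(W['img']),cv2.COLOR_RGB2BGR)[100:250,410:610]]),None,fx=2,fy=2,interpolation=cv2.INTER_CUBIC))
E
```

```text
g1 (array([435.6,  52.7]), np.float64(0.08)) (array([435. ,  53.8]), np.float64(0.04))
g2 (array([446.8, -47.3]), np.float64(0.08)) (array([446.7, -46.2]), np.float64(0.06))
w1 (array([532.8,  41.2]), np.float64(0.07)) (array([532.3,  42.7]), np.float64(0.05))
w2 (array([700.9,  40. ]), np.float64(0.09)) (array([699.9,  42.2]), np.float64(0.06))
w3 (array([714.9, -52.4]), np.float64(0.05)) (array([714.3, -49.3]), np.float64(0.06))
(138, 72) 34 [ 446.9 -355.3   34. ]
(144, 221) 34 [ 455.3 -146.1   34. ]
(236, 221) 34 [ 598.  -161.3   34. ]
(110, 592) 34 [409.5 366.9  34. ]
(114, 438) 34 [414.6 156.7  34. ]
(217, 432) 34 [566.3 165.8  34. ]
752 [199 169] [228 200] [ 561.9 -215.1   30. ]
1996 [160 445] [204 504] [512.  224.3  30. ]
```

View pics/crop.png

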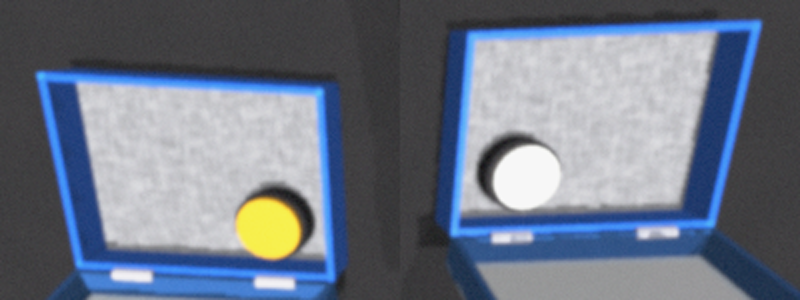

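The crop shows both case rims clearly. I'll fit the 150 × 200 rectangle to the corner pixels, then place the slots.

```bash
python3 - <<'E'
from h import *
from scipy.optimize import least_squares
W=pic('wrist')
C={'gold':([(136,68.5),(144,214.5),(240.5,217),(234,86)],(214,184)),'white':([(110,591),(116.5,445),(217.5,436.5),(212.5,568)],(188.5,473))}
loc={'gold':[(-75,-100),(-75,100),(75,100),(75,-100)],'white':[(-75,100),(-75,-100),(75,-100),(75,100)]}
def w(p,l): c,s=np.cos(p[2]),np.sin(p[2]); return np.array([p[0]+c*l[0]-s*l[1],p[1]+s*l[0]+c*l[1]])
for k,(px,st) in C.items():
    f=lambda p:np.ravel([np.array(proj(W,[*w(p,l),34]))-q for l,q in zip(loc[k],px)])
    r=least_squares(f,[500,-260 if k=='gold' else 265,0]); p=r.x
    s=ray(W,st,30)[:2]; c,sn=np.cos(p[2]),np.sin(p[2]); e=s-p[:2]
    print(k,np.round(p,3),'res',np.round(r.fun,1),'std',np.round(s,1),'local',np.round([c*e[0]+sn*e[1],-sn*e[0]+c*e[1]],1))
    for l in [(-36,-48),(-36,48),(36,-48),(36,48)]: print('  slot',l,np.round(w(p,l),1))
    print('hinge',np.round(w(p,(75,0)),1))
E
```

```text
gold [ 5.24673e+02 -2.63930e+02 -6.90000e-02] res [-0.7  0.7  1.  -2.3  0.4 -0.3 -1.1  2.1] std [ 562.7 -216.4] local [34.6 50.1]
  slot (-36, -48) [ 485.5 -309.3]
  slot (-36, 48) [ 492.1 -213.6]
  slot (36, -48) [ 557.3 -314.3]
  slot (36, 48) [ 563.9 -218.5]
hinge [ 599.5 -269.1]
white [4.88654e+02 2.69036e+02 4.20000e-02] res [-0.1  0.5 -0.2 -0.3  0.3 -0.2  0.1 -0. ] std [522.2 223.3] local [ 31.6 -47.1]
  slot (-36, -48) [454.7 219.6]
  slot (-36, 48) [450.7 315.5]
  slot (36, -48) [526.6 222.6]
  slot (36, 48) [522.6 318.5]
hinge [563.6 272.2]
```

Both fits match the stated sizes, and in each case the three free slots are known. Picking g2 at (447,−47).

```bash
python3 -m crank '[[[0.72,-0.88,0,0],[0.72,-0.88,0,0],[0,0,1,0],[0,0,1,0],[0,0,1,0],[0,0,1,0],[0,0,1,0],[0,0,1,0],[0,0,1,0],[0,0,1,0],[0,0,0,0],[0,0,0,0]]]' -1
python3 -m crank '[[[0,0,0.8,0],[0,0,0.8,0],[0,0,0.8,0],[0,0,0.8,0],[0,0,0.4,0],[0,0,0,0],[0,0,0,0]]]'
python3 -m crank '[[[0,0,0,0],[0,0,0,0],[0,0,0,0],[0,0,0,0],[0,0,0,0],[0,0,0,0],[0,0,0,0],[0,0,0,0]]]' 1
```

```text
clock: 5.68
eef_pos: [445.8, -45.2, 105.7]
tool_rot: [3.141, -0.003, 3.141]
force: [0.4, -0.6, 0.4]
width: 85.5
gripper_force: 0.0
clock: 6.27
eef_pos: [445.9, -43.4, 28.5]
tool_rot: [3.137, -0.004, 3.141]
force: [-0.6, 0.5, -0.8]
width: 85.4
gripper_force: 0.0
clock: 6.93
eef_pos: [445.2, -43.8, 28.3]
tool_rot: [3.137, -0.004, 3.141]
force: [-1.4, -0.2, 9.7]
width: 27.9
gripper_force: 58.4
```

```bash
python3 -c "
from h import *
print(np.round(ctrl.read_state()['qpos'],3))"
python3 -m crank '[[[0,0,-0.5,0],[0,0,-1,0],[0,0,-1,0],[0,0,-1,0],[0,0,-0.7,0],[0,0,0,0],[0,0,0,0]]]'
python3 - <<'E'
from h import *
W=pic('wrist','w2');print(np.round(ctrl.read_state()['qpos'],3))
S=pic('side')
for rc in [(165,362),(235,500)]: print(ray(S,rc,0))
E
```

```text
[-0.085  0.742  0.184  2.217 -0.585  0.234  2.193]
clock: 7.52
eef_pos: [445.8, -43.9, 133.0]
tool_rot: [3.137, -0.004, -3.141]
force: [0.5, -0.4, -1.3]
width: 27.9
gripper_force: 59.3
[-0.251  0.551  0.418  2.164 -0.455  0.516  2.085]
[747.59262877  79.15481271   0.        ]
[ 776.3646191  -306.89709883    0.        ]
```

View pics/w2.png

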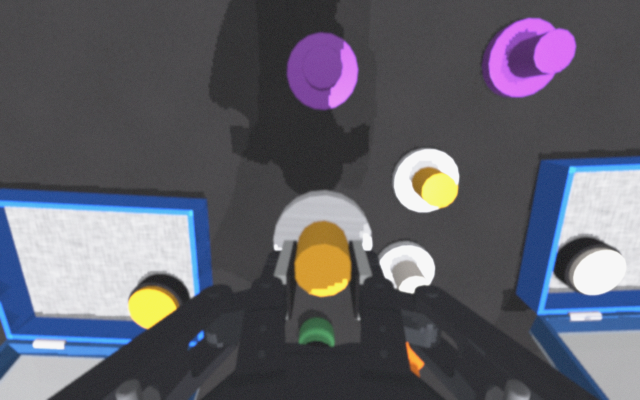

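The gold carrier is held (pads on the post at (322,260)). Joint 6's limit made the grasp about 12 mm higher than planned, so the underside is 28.3 mm below the TCP. Carrying it to the gold case.

```bash
python3 -m crank '[[[-0.4,-0.98,0,0],[-0.4,-0.98,0,0],[-0.4,-0.98,0,0],[-0.4,-0.98,0,0],[-0.4,-0.98,0,0],[-0.4,-0.98,0,0],[-0.4,-0.98,0,0],[-0.4,-0.98,0,0],[-0.4,-0.98,0,0],[-0.4,-0.98,0,0],[-0.46,-1,0,0],[0,0,0,0]]]'
python3 -m crank '[[[0,0,0.5,0],[0,0,0.8,0],[0,0,0.8,0],[0,0,0.5,0],[0,0,0.3,0],[0,0,0,0],[0,0,0,0]]]'
```

```text
clock: 8.62
eef_pos: [556.9, -320.8, 128.9]
tool_rot: [-3.141, -0.005, 3.136]
force: [-0.5, -0.5, 0.2]
width: 28.0
gripper_force: 59.6
clock: 9.2
eef_pos: [556.2, -313.3, 57.6]
tool_rot: [3.136, -0.006, 3.142]
force: [-0.3, -0.3, -0.5]
width: 27.7
gripper_force: 59.6
```

```bash
python3 -m crank '[[[0,0,0.3,0],[0,0,0.3,0],[0,0,0.25,0],[0,0,0.05,0],[0,0,0,0],[0,0,0,0]]]'
python3 -m crank '[[[0,0,0,0],[0,0,0,0],[0,0,0,0],[0,0,0,0]]]' -0.1
python3 -m crank '[[[0,0,-0.5,0],[0,0,-1,0],[0,0,-1,0],[0,0,-1,0],[0,0,-0.5,0],[0,0,0,0],[0,0,0,0]]]'
```

```text
clock: 9.7
eef_pos: [556.4, -313.7, 35.6]
tool_rot: [3.137, -0.005, 3.141]
force: [-0.3, -1.2, -0.8]
width: 27.4
gripper_force: 59.7
clock: 10.03
eef_pos: [556.6, -313.8, 35.9]
tool_rot: [3.137, -0.005, 3.141]
force: [0.8, -0.5, -0.8]
width: 46.9
gripper_force: 0.0
clock: 10.62
eef_pos: [557.2, -314.1, 136.3]
tool_rot: [3.137, -0.004, 3.141]
force: [0.0, 0.5, -0.7]
width: 46.7
gripper_force: 0.0
```

```bash
cat > loc.py <<'E'
import sys
from h import *
# loc.py x y ... : fit carriers near given points, in the side view and wrist view
S=pic('side');W=pic('wrist')
P=np.array(sys.argv[1:],float).reshape(-1,2)
print('tcp',np.round(ctrl.read_state()['eef_pos'],1),'width',round(float(ctrl.read_state()['width']),1))
for p in P:
    print(p,'side',fit(S,*p),'wrist',fit(W,*p))
E
python3 -m crank '[[[0.33,0.98,0,0],[0.33,0.98,0,0],[0.33,0.98,0,0],[0.33,0.98,0,0],[0.33,0.98,0,0],[0.33,0.98,0,0],[0.33,0.98,0,0],[0.33,0.98,0,0],[0.33,0.98,0,0],[0.33,0.98,0,0],[0.33,0.98,0,0],[0.33,0.98,0,0]]]' -1
python3 -m crank '[[[0.32,0.98,0,0],[0.32,0.98,0,0],[0.32,0.98,0,0],[0,0,0,0],[0,0,0,0]]]'
python3 loc.py 435 53 532 42 700 41 714 -51
```

```text
clock: 11.62
eef_pos: [456.2, -18.9, 136.3]
tool_rot: [3.137, -0.008, 3.141]
force: [-0.2, 0.1, 0.4]
width: 85.3
gripper_force: 0.0
clock: 12.03
eef_pos: [432.6, 54.7, 136.9]
tool_rot: [3.137, -0.008, -3.138]
force: [0.6, 0.1, 0.8]
width: 85.5
gripper_force: 0.0
tcp [433.8  52.6 137.4] width 85.5
[435.  53.] side (array([435. ,  53.8]), np.float64(0.04)) wrist (array([435.5,  52.6]), np.float64(0.04))
[532.  42.] side (array([532. ,  42.3]), np.float64(0.05)) wrist (array([532.7,  40.8]), np.float64(0.04))
[700.  41.] side (array([699.9,  42.1]), np.float64(0.06)) wrist (array([750.,  11.]), np.float64(nan))
[714. -51.] side (array([713.5, -49.9]), np.float64(0.06)) wrist (array([ 755., -117.]), np.float64(nan))h.py:33: RuntimeWarning: invalid value encountered in scalar divide
  return np.round(b.x,1),round(b.fun/sil(d,*b.x,z0).sum(),2)
```

```bash
python3 -m crank '[[[0,0,1,0],[0,0,1,0],[0,0,1,0],[0,0,0.7,0],[0,0,0.6,0],[0,0,0,0],[0,0,0,0]]]'
python3 -m crank '[[[0,0,0,0],[0,0,0,0],[0,0,0,0],[0,0,0,0],[0,0,0,0],[0,0,0,0],[0,0,0,0]]]' 1
python3 -m crank '[[[0,0,-0.5,0],[0,0,-1,0],[0,0,-1,0],[0,0,-1,0],[0,0,-0.5,0],[0,0,0,0],[0,0,0,0]]]'
```

```text
clock: 12.72
eef_pos: [433.4, 52.2, 29.9]
tool_rot: [3.138, -0.006, 3.138]
force: [-0.0, -0.2, 0.3]
width: 85.3
gripper_force: 0.0
clock: 13.3
eef_pos: [433.9, 54.1, 31.4]
tool_rot: [3.136, -0.004, 3.141]
force: [-1.0, 0.1, 8.5]
width: 27.7
gripper_force: 58.4
clock: 13.88
eef_pos: [434.2, 54.0, 130.8]
tool_rot: [3.136, -0.004, -3.141]
force: [0.9, -0.4, -1.5]
width: 27.1
gripper_force: 59.3
```

```bash
python3 -m crank '[[[-0.2,-0.97,0,0],[-0.2,-0.97,0,0],[-0.2,-0.97,0,0],[-0.2,-0.97,0,0],[-0.2,-0.97,0,0],[-0.2,-0.97,0,0],[-0.2,-0.97,0,0],[-0.2,-0.97,0,0],[-0.2,-0.97,0,0],[-0.2,-0.97,0,0],[-0.28,-1,0,0],[0,0,0,0]]]'
python3 -m crank '[[[0,0,0,0],[0,0,0.5,0],[0,0,0.8,0],[0,0,0.8,0],[0,0,0.7,0],[0,0,0,0],[0,0,0,0]]]'
```

```text
clock: 14.88
eef_pos: [491.1, -220.5, 127.8]
tool_rot: [-3.141, -0.004, 3.135]
force: [0.1, -1.6, -0.9]
width: 27.6
gripper_force: 59.5
clock: 15.47
eef_pos: [489.2, -212.0, 57.7]
tool_rot: [3.134, -0.009, -3.141]
force: [0.4, -1.0, -1.1]
width: 27.5
gripper_force: 59.5
```

```bash
python3 -m crank '[[[-0.2,0,0,0],[0,0,0,0],[0,0,0.3,0],[0,0,0.3,0],[0,0,0.2,0],[0,0,0,0],[0,0,0,0]]]'
python3 -m crank '[[[0,0,0,0],[0,0,0,0],[0,0,0,0],[0,0,0,0]]]' -0.1
python3 -m crank '[[[0,0,-0.5,0],[0,0,-1,0],[0,0,-1,0],[0,0,-1,0],[0,0,-1,0],[0,0,-0.5,0],[0,0,0,0],[0,0,0,0]]]'
python3 - <<'E'
from h import *
pic('side','s3')
E
```

```text
clock: 16.05
eef_pos: [495.0, -213.6, 38.5]
tool_rot: [3.136, -0.006, 3.141]
force: [0.2, -0.1, -0.5]
width: 27.5
gripper_force: 59.8
clock: 16.38
eef_pos: [495.6, -213.7, 39.1]
tool_rot: [3.137, -0.005, 3.141]
force: [-0.3, -0.1, 0.2]
width: 47.2
gripper_force: 0.0
clock: 17.05
eef_pos: [496.4, -214.1, 164.4]
tool_rot: [3.137, -0.004, -3.142]
force: [-0.3, 0.1, 0.2]
width: 47.3
gripper_force: 0.0
```

View pics/s3.png

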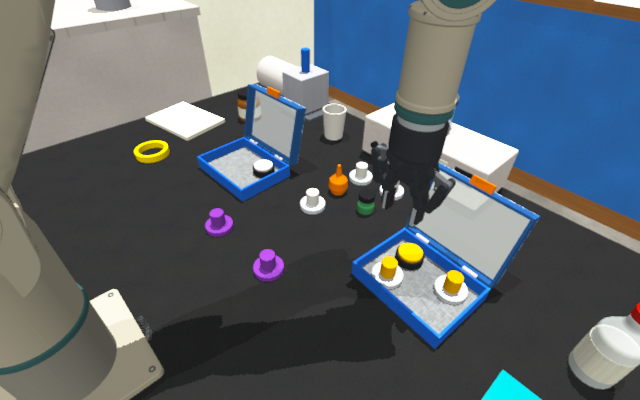

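Both gold carriers stand upright in the gold case at (389,270) and (454,287). Next is w1.

```bash
python3 -m crank '[[[-0.13,0.93,0,0],[-0.13,0.93,0,0],[-0.13,0.93,0,0],[-0.13,0.93,0,0],[-0.13,0.93,0,0],[-0.13,0.93,0,0],[-0.13,0.93,0,0],[-0.13,0.93,0,0],[-0.13,0.93,0,0],[-0.13,0.93,0,0],[-0.13,0.93,0,0],[0,0,0,0]]]' -1
python3 -m crank '[[[0,0,0.8,0],[0,0,0.8,0],[0,0,0,0],[0,0,0,0]]]'
python3 loc.py 532 42
```

```text
clock: 18.1
eef_pos: [531.3, 47.7, 162.9]
tool_rot: [3.134, -0.009, -3.135]
force: [0.4, -0.5, -0.7]
width: 85.2
gripper_force: 0.0
clock: 18.43
eef_pos: [530.2, 41.2, 123.5]
tool_rot: [3.138, -0.009, 3.141]
force: [0.3, -0.5, 0.6]
width: 85.6
gripper_force: 0.0
tcp [531.8  41.1 125.1] width 84.9
[532.  42.] side (array([531.8,  42.5]), np.float64(0.05)) wrist (array([532.4,  40.9]), np.float64(0.03))
```

```bash
python3 -m crank '[[[0,0,1,0],[0,0,1,0],[0,0,1,0],[0,0,0.7,0],[0,0,0.5,0],[0,0,0,0],[0,0,0,0]]]'
python3 -m crank '[[[0,0,0,0],[0,0,0,0],[0,0,0,0],[0,0,0,0],[0,0,0,0],[0,0,0,0],[0,0,0,0]]]' 1
python3 -m crank '[[[0,0,-0.5,0],[0,0,-1,0],[0,0,-1,0],[0,0,-1,0],[0,0,-0.5,0],[0,0,0,0],[0,0,0,0]]]'
```

```text
clock: 19.12
eef_pos: [531.5, 41.8, 20.3]
tool_rot: [3.137, -0.005, 3.141]
force: [-0.3, 0.1, 1.1]
width: 85.3
gripper_force: 0.0
clock: 19.7
eef_pos: [531.5, 42.3, 20.8]
tool_rot: [3.136, -0.004, 3.141]
force: [-0.9, 0.8, 6.7]
width: 28.1
gripper_force: 58.7
clock: 20.28
eef_pos: [531.8, 42.1, 120.2]
tool_rot: [3.136, -0.004, -3.141]
force: [-0.7, -0.4, -1.4]
width: 28.0
gripper_force: 59.3
```

```bash
python3 -m crank '[[[0.03,0.92,0,0],[0.03,0.92,0,0],[0.03,0.92,0,0],[0.03,0.92,0,0],[0.03,0.92,0,0],[0.03,0.92,0,0],[0.03,0.92,0,0],[0.03,0.92,0,0],[0.03,0.92,0,0],[0.03,0.92,0,0],[0.03,0.92,0,0],[0.03,0.92,0,0]]]'
python3 -m crank '[[[0,0,0,0],[0,0,0,0],[0,0,0.5,0],[0,0,0.8,0],[0,0,0.8,0],[0,0,0.6,0],[0,0,0,0],[0,0,0,0]]]'
```

```text
clock: 21.28
eef_pos: [521.4, 318.4, 119.2]
tool_rot: [3.138, -0.008, 3.141]
force: [0.0, 0.2, -1.8]
width: 28.1
gripper_force: 59.4
clock: 21.95
eef_pos: [521.8, 315.9, 52.3]
tool_rot: [3.139, -0.008, 3.139]
force: [-0.2, 0.3, -0.6]
width: 28.3
gripper_force: 59.4
```

Width is unchanged, so I'll lower 24.5 mm and release.

```bash
python3 -m crank '[[[0,0,0.3,0],[0,0,0.3,0],[0,0,0.3,0],[0,0,0.08,0],[0,0,0,0],[0,0,0,0]]]'
python3 -m crank '[[[0,0,0,0],[0,0,0,0],[0,0,0,0],[0,0,0,0]]]' -0.1
python3 -m crank '[[[0,0,-0.5,0],[0,0,-1,0],[0,0,-1,0],[0,0,-1,0],[0,0,-1,0],[0,0,-0.5,0],[0,0,0,0],[0,0,0,0]]]'
python3 loc.py 700 41 714 -51 2>/dev/null
```

```text
clock: 22.45
eef_pos: [522.2, 318.1, 29.2]
tool_rot: [3.137, -0.005, 3.141]
force: [-0.4, 0.6, -1.0]
width: 28.0
gripper_force: 59.4
clock: 22.78
eef_pos: [522.5, 318.3, 29.6]
tool_rot: [3.136, -0.005, 3.141]
force: [0.5, -0.3, -0.5]
width: 46.7
gripper_force: 0.0
clock: 23.45
eef_pos: [522.9, 317.8, 154.8]
tool_rot: [3.136, -0.005, 3.141]
force: [-0.2, 0.7, -1.2]
width: 46.6
gripper_force: 0.0
tcp [521.8 317.4 153. ] width 47.0
[700.  41.] side (array([699.9,  42.1]), np.float64(0.07)) wrist (array([705.8,  30.1]), np.float64(0.41))
[714. -51.] side (array([714.3, -49.4]), np.float64(0.06)) wrist (array([720.6, -64.7]), np.float64(0.56))
```

```bash
python3 -m crank '[[[0,-1,0,0],[0,-1,0,0],[0,-1,0,0],[0,-1,0,0],[0,-1,0,0],[0,-1,0,0],[0,-1,0,0],[0,-1,0,0],[0,-1,0,0],[-0.2,-1,0,0],[-0.8,-1,0,0],[-1,-0.06,0,0]]]' -1
python3 -m crank '[[[-1,0,0,0],[-1,0,0,0],[-1,0,0,0],[-1,0,0,0],[-1,0,0,0],[-0.1,0,0,0],[0,0,0.6,0],[0,0,0.6,0],[0,0,0,0],[0,0,0,0]]]'
python3 loc.py 700 41 714 -51 2>/dev/null
```

```text
clock: 24.55
eef_pos: [570.9, 34.4, 151.8]
tool_rot: [3.14, -0.009, 3.134]
force: [0.3, -0.6, 0.3]
width: 85.2
gripper_force: 0.0
clock: 25.38
eef_pos: [698.3, 41.2, 120.0]
tool_rot: [3.137, -0.01, 3.141]
force: [-0.1, -0.1, 0.6]
width: 85.5
gripper_force: 0.0
tcp [700.   41.  122.1] width 85.0
[700.  41.] side (array([700. ,  42.1]), np.float64(0.06)) wrist (array([699.4,  40.4]), np.float64(0.05))
[714. -51.] side (array([713.7, -50. ]), np.float64(0.06)) wrist (array([713.5, -52. ]), np.float64(0.07))
```

```bash
python3 - <<'E'
from h import *
d=pic('side')
print(ray(d,(155,362),0))
for z in(0,40,60,80,100): print(z,np.round(proj(d,[755,79,z])),np.round(proj(d,[760,-100,z])))
im=cv2.cvtColor(np.asarray(d['img']),cv2.COLOR_RGB2BGR)
cv2.imwrite('pics/c4.png',cv2.resize(im[80:240,330:530],None,fx=3,fy=3))
E
```

```text
[785.01216448 113.49098966   0.        ]
0 [164. 364.] [194. 418.]
40 [152. 365.] [181. 421.]
60 [145. 366.] [174. 423.]
80 [139. 367.] [167. 425.]
100 [132. 367.] [160. 426.]
```

View pics/c4.png

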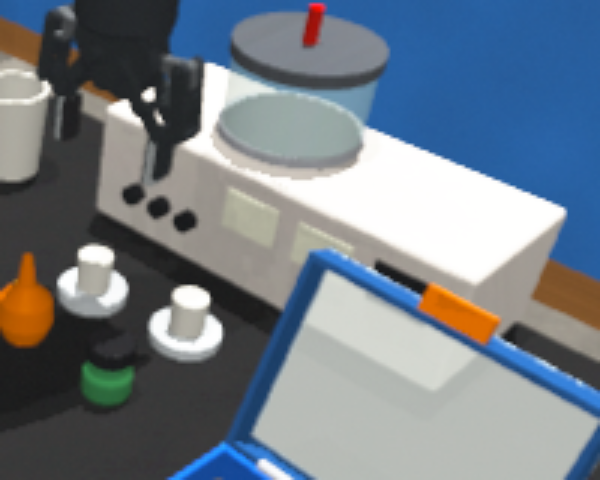

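The box's front is at about x 785–795, leaving about 29 mm or more to the gripper body. Descending onto w2.

```bash
python3 -m crank '[[[0,0,1,0],[0,0,1,0],[0,0,1,0],[0,0,0.6,0],[0,0,0.4,0],[0,0,0,0],[0,0,0,0]]]'
python3 -m crank '[[[0,0,0,0],[0,0,0,0],[0,0,0,0],[0,0,0,0],[0,0,0,0],[0,0,0,0],[0,0,0,0]]]' 1
python3 -m crank '[[[0,0,-0.5,0],[0,0,-1,0],[0,0,-1,0],[0,0,-1,0],[0,0,-1,0],[0,0,-0.8,0],[0,0,0,0],[0,0,0,0]]]'
```

```text
clock: 26.12
eef_pos: [700.1, 41.4, 22.6]
tool_rot: [3.137, -0.005, 3.141]
force: [0.5, 0.0, 0.6]
width: 85.7
gripper_force: 0.0
clock: 26.7
eef_pos: [700.3, 41.7, 23.0]
tool_rot: [3.137, -0.004, 3.141]
force: [0.0, 0.7, 5.9]
width: 28.0
gripper_force: 59.6
clock: 27.37
eef_pos: [700.8, 40.9, 155.9]
tool_rot: [3.137, -0.003, 3.141]
force: [0.4, 0.9, -1.7]
width: 27.4
gripper_force: 59.2
```

```bash
python3 -m crank '[[[1,0,0,0],[1,0,0,0],[1,0,0,0],[1,0,0,0],[1,0,0,0],[1,0,0,0],[0.98,1,0,0],[0.98,1,0,0],[0.98,1,0,0],[0.98,1,0,0],[0,1,0,0],[0,1,0,0]]]'
python3 -m crank '[[[0,1,0,0],[0,1,0,0],[0,1,0,0],[0,1,0,0],[0,0.98,0,0],[0,0,0,0],[0,0,1,0],[0,0,1,0],[0,0,1,0],[0,0,1,0],[0,0,0,0],[0,0,0,0]]]'
```

```text
clock: 28.37
eef_pos: [449.2, 191.9, 155.4]
tool_rot: [3.138, -0.01, -3.141]
force: [1.7, -0.2, -1.9]
width: 27.6
gripper_force: 59.4
clock: 29.37
eef_pos: [450.4, 314.6, 55.6]
tool_rot: [3.14, -0.009, 3.141]
force: [0.5, -0.2, -0.9]
width: 28.0
gripper_force: 59.5
```

```bash
python3 -m crank '[[[-0.05,0,0.3,0],[0,0,0.3,0],[0,0,0.3,0],[0,0,0.12,0],[0,0,0,0],[0,0,0,0]]]'
python3 -m crank '[[[0,0,0,0],[0,0,0,0],[0,0,0,0],[0,0,0,0]]]' -0.1
python3 -m crank '[[[0,0,-0.5,0],[0,0,-1,0],[0,0,-1,0],[0,0,-1,0],[0,0,-1,0],[0,0,-0.6,0],[0,0,0,0],[0,0,0,0]]]'
python3 - <<'E'
from h import *
pic('wrist','w5')
E
```

```text
clock: 29.87
eef_pos: [453.0, 316.1, 31.7]
tool_rot: [3.137, -0.005, 3.141]
force: [0.1, 0.5, -0.9]
width: 27.9
gripper_force: 59.5
clock: 30.2
eef_pos: [453.2, 316.3, 32.0]
tool_rot: [3.136, -0.005, 3.141]
force: [0.7, 0.5, -0.1]
width: 46.7
gripper_force: 0.0
clock: 30.87
eef_pos: [454.0, 316.0, 159.9]
tool_rot: [3.135, -0.004, -3.142]
force: [-0.4, 0.8, -0.5]
width: 46.6
gripper_force: 0.0
```

View pics/w5.png

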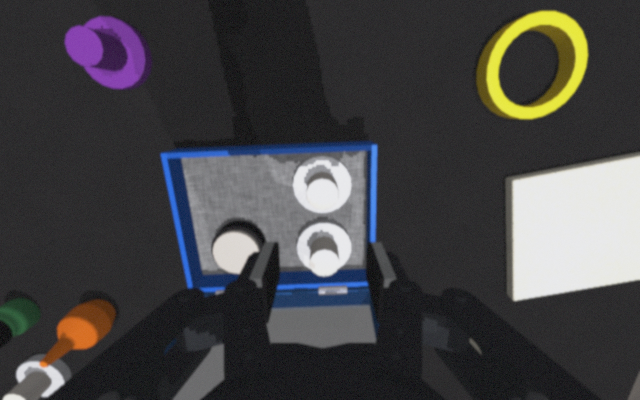

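The white case now holds two upright carriers, (322,188) and (324,248), plus the standard at (237,250). The last white carrier appears at (40,380), close to the blower, so it may have been knocked. I'll relocate it.

```bash
python3 - <<'E'
from h import *
W=pic('side')
for r in ctrl.place_of('side','uncoated_1'): print(round(r['confidence'],2),np.round(r['position']),np.round(ray(W,r['position'],0)))
for n in ['blower','sample_jar']:
  for r in ctrl.place_of('side',n): print(n,round(r['confidence'],2),np.round(r['position']),np.round(ray(W,r['position'],0)))
for p in [(714,-51),(712,-20),(712,10)]: print(fit(W,*p))
E
```

```text
0.66 [195. 389.] [701. -55.   0.]
0.61 [154. 246.] [541. 336.   0.]
0.54 [165. 222.] [459. 330.   0.]
blower 0.85 [191. 338.] [617.  40.   0.]
sample_jar 0.7 [208. 365.] [620. -47.   0.]
(array([714.3, -49.4]), np.float64(0.06))
(array([714.8, -51. ]), np.float64(0.03))
(array([753., -56.]), np.float64(0.05))
```

```bash
python3 -m crank '[[[0,-1,0,0],[0,-1,0,0],[0,-1,0,0],[0,-1,0,0],[0,-1,0,0],[0,-1,0,0],[0,-1,0,0],[0,-1,0,0],[0,-1,0,0],[-1,-0.94,0,0],[-1,-0.94,0,0],[-1,-0.94,0,0]]]' -1
python3 -m crank '[[[-1,-0.94,0,0],[-1,-0.94,0,0],[-1,-0.96,0,0],[-1,0,0,0],[-1,0,0,0],[-1,0,0,0],[-1,0,0,0],[-0.42,0,0,0],[0,0,0.8,0],[0,0,0.8,0],[0,0,0,0],[0,0,0,0]]]'
python3 loc.py 714 -51
```

```text
clock: 32.12
eef_pos: [528.9, 18.9, 156.8]
tool_rot: [3.137, -0.007, 3.141]
force: [-0.4, 0.5, 0.3]
width: 85.5
gripper_force: 0.0
clock: 33.12
eef_pos: [712.5, -50.8, 114.0]
tool_rot: [3.137, -0.009, 3.141]
force: [-0.1, 0.7, 0.2]
width: 85.3
gripper_force: 0.0
tcp [714.2 -51.2 116.6] width 85.2
[714. -51.] side (array([713.8, -50.1]), np.float64(0.06)) wrist (array([713.7, -51.4]), np.float64(0.04))
```

```bash
python3 -m crank '[[[0,0,1,0],[0,0,1,0],[0,0,1,0],[0,0,0.5,0],[0,0,0.3,0],[0,0,0,0],[0,0,0,0]]]'
python3 -m crank '[[[0,0,0,0],[0,0,0,0],[0,0,0,0],[0,0,0,0],[0,0,0,0],[0,0,0,0],[0,0,0,0]]]' 1
python3 -m crank '[[[0,0,-0.5,0],[0,0,-1,0],[0,0,-1,0],[0,0,-1,0],[0,0,-1,0],[0,0,-0.8,0],[0,0,0,0],[0,0,0,0]]]'
```

```text
clock: 33.8
eef_pos: [714.2, -50.8, 22.2]
tool_rot: [3.137, -0.004, 3.141]
force: [0.3, -0.0, -0.1]
width: 85.5
gripper_force: 0.0
clock: 34.38
eef_pos: [714.0, -50.4, 21.9]
tool_rot: [3.137, -0.004, 3.142]
force: [-0.2, 1.2, 4.8]
width: 27.6
gripper_force: 59.5
clock: 35.05
eef_pos: [714.5, -51.2, 154.8]
tool_rot: [3.137, -0.003, 3.141]
force: [-0.7, -0.6, -2.1]
width: 28.0
gripper_force: 59.2
```

```bash
python3 -m crank '[[[1,0,0,0],[1,0,0,0],[1,0,0,0],[1,0,0,0],[1,0,0,0],[1,0,0,0],[1,0,0,0],[1,0,0,0],[1,1,0,0],[1,1,0,0],[0.35,1,0,0],[0,1,0,0]]]'
python3 -m crank '[[[0,1,0,0],[0,1,0,0],[0,1,0,0],[0,1,0,0],[0,1,0,0],[0,1,0,0],[0,0.87,0,0],[0,0,0,0],[0,0,1,0],[0,0,1,0],[0,0,0,0],[0,0,0,0]]]'
python3 -m crank '[[[0,0,0.9,0],[0,0,0.9,0],[0,0,0,0],[0,0,0,0],[0,0,0,0]]]'
```

```text
clock: 36.05
eef_pos: [450.5, 49.8, 154.2]
tool_rot: [3.137, -0.012, 3.14]
force: [-0.1, 0.5, -1.8]
width: 28.1
gripper_force: 59.4
clock: 37.05
eef_pos: [453.5, 219.9, 104.8]
tool_rot: [3.139, -0.01, 3.141]
force: [0.7, -0.6, -0.5]
width: 28.3
gripper_force: 59.5
clock: 37.47
eef_pos: [455.8, 221.1, 62.5]
tool_rot: [3.136, -0.004, 3.141]
force: [0.7, 0.6, -0.8]
width: 28.3
gripper_force: 59.5
```

```bash
python3 -m crank '[[[0,0,0.4,0],[0,0,0.4,0],[0,0,0.3,0],[0,0,0.2,0],[0,0,0,0],[0,0,0,0]]]'
python3 -m crank '[[[0,0,0,0],[0,0,0,0],[0,0,0,0],[0,0,0,0]]]' -0.1
python3 -m crank '[[[0,0,-0.5,0],[0,0,-1,0],[0,0,-1,0],[0,0,-1,0],[0,0,-1,0],[0,0,-1,0],[0,0,0,0],[0,0,0,0]]]'
python3 - <<'E'
from h import *
d=pic('side','s6')
for c in ['scene','side','wrist']:
    d=pic(c)
    for t in ['case_a_tab','case_b_tab']:
        for r in ctrl.place_of(c,t): print(c,t,round(r['confidence'],2),np.round(r['position']),[np.round(ray(d,r['position'],z)).tolist() for z in (160,175,190)])
E
```

```text
clock: 37.97
eef_pos: [454.6, 221.2, 28.2]
tool_rot: [3.137, -0.006, 3.141]
force: [0.4, 0.2, -1.3]
width: 27.8
gripper_force: 59.6
clock: 38.3
eef_pos: [454.8, 221.5, 28.7]
tool_rot: [3.137, -0.005, 3.141]
force: [0.2, -0.2, -0.2]
width: 46.7
gripper_force: 0.0
clock: 38.97
eef_pos: [456.2, 221.4, 167.4]
tool_rot: [3.135, -0.003, -3.141]
force: [-0.9, 0.5, -1.4]
width: 47.2
gripper_force: 0.0
scene case_a_tab 0.81 [176. 167.] [[636.0, -291.0, 160.0], [648.0, -279.0, 175.0], [659.0, -266.0, 190.0]]
scene case_b_tab 0.91 [225. 436.] [[575.0, 274.0, 160.0], [588.0, 273.0, 175.0], [601.0, 273.0, 190.0]]
scene case_b_tab 0.35 [177. 166.] [[641.0, -289.0, 160.0], [652.0, -277.0, 175.0], [664.0, -264.0, 190.0]]
side case_a_tab 0.69 [182. 482.] [[693.0, -256.0, 160.0], [671.0, -263.0, 175.0], [649.0, -270.0, 190.0]]
side case_b_tab 0.88 [ 88. 268.] [[643.0, 353.0, 160.0], [623.0, 323.0, 175.0], [603.0, 294.0, 190.0]]
side case_b_tab 0.55 [261. 403.] [[426.0, -277.0, 160.0], [414.0, -283.0, 175.0], [402.0, -290.0, 190.0]]
wrist case_b_tab 0.55 [239. 326.] [[448.0, 221.0, 160.0], [441.0, 221.0, 175.0], [434.0, 221.0, 190.0]]
```

View pics/s6.png

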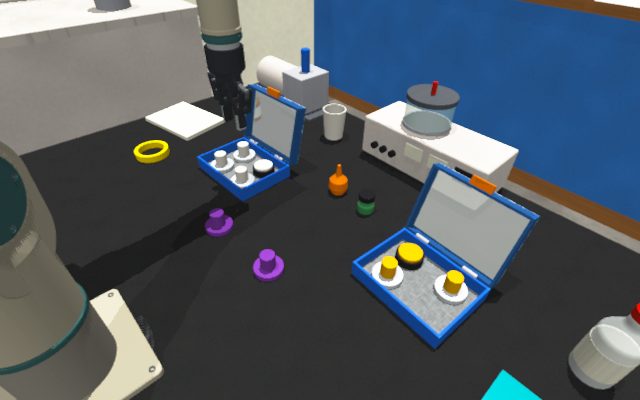

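All five carriers are packed upright. Triangulating the tabs puts the lids at about 1.9 (gold) and 1.8 (white). Before going behind the lids I'll check the clutter there.

```bash
python3 - <<'E'
from h import *
d=pic('scene')
for n,rc,z in [('cup base',(370,391),0),('cup rim',(330,391),80),('pot base',(330,228),108),('pot base L',(330,185),108),('pot lid',(290,222),170),('box near-left top',(262,150),108),('bottleish',(180,105),0),('grinder',(395,470),0)]: print(n,np.round(ray(d,rc,z)))
for th in (1.6,1.7,1.8,1.9,2.0,2.1):
    for n,hx,hy,w in (('gold',599.5,-269,-.069),('white',563.6,272,.042)):
        v=-158*np.cos(th)+5*np.sin(th); zz=34+158*np.sin(th)+5*np.cos(th)
        p=[hx+v*np.cos(w),hy+v*np.sin(w),zz]; print(n,th,np.round(p),np.round(proj(d,p)))
E
python3 -m crank '[[[0,0,-1,0],[0,0,-1,0],[0,0,-1,0],[0,0,-0.8,0],[0,0.5,0,0],[0,0.5,0,0],[0,0.5,0,0],[0,0.5,0,0],[0,0,0,0],[0,0,0,0]]]' 1
```

```text
cup base [810. 263.   0.]
cup rim [773. 244.  80.]
pot base [882. -19. 108.]
pot base L [907. -89. 108.]
pot lid [845. -39. 170.]
box near-left top [ 811. -229.  108.]
bottleish [ 583. -574.    0.]
grinder [805. 405.   0.]
gold 1.6 [ 609. -270.  192.] [159. 179.]
white 1.6 [573. 272. 192.] [213. 438.]
gold 1.7 [ 625. -271.  190.] [164. 174.]
white 1.7 [589. 273. 190.] [220. 437.]
gold 1.8 [ 640. -272.  187.] [170. 170.]
white 1.8 [604. 274. 187.] [227. 436.]
gold 1.9 [ 655. -273.  182.] [176. 166.]
white 1.9 [619. 274. 182.] [235. 434.]
gold 2.0 [ 670. -274.  176.] [183. 163.]
white 2.0 [634. 275. 176.] [243. 432.]
gold 2.1 [ 683. -275.  168.] [190. 159.]
white 2.1 [648. 276. 168.] [252. 431.]
clock: 40.35
eef_pos: [455.3, 271.1, 260.2]
tool_rot: [3.139, -0.007, -3.14]
force: [0.4, -0.6, -0.1]
width: 0.0
gripper_force: 0.0
```

The lids read 1.77 (white) and 1.9 (gold), and the space behind them is clear. Going over the white lid and down behind it.

```bash
python3 -m crank '[[[-1,0,0,0],[-1,0,0,0],[-1,0,0,0],[-1,0,0,0],[-1,0,0,0],[-1,0,0,0],[-1,0,0,0],[-1,0,0,0],[-0.4,0,0,0],[0,0,0,0],[0,0,0,0]]]'
python3 -m crank '[[[0,0,0.8,0],[0,0,0.8,0],[0,0,0.8,0],[0,0,0.8,0],[0,0,0.8,0],[0,0,0.3,0],[0,0,0,0],[0,0,0,0]]]'
```

```text
clock: 41.27
eef_pos: [665.8, 268.8, 259.1]
tool_rot: [3.138, -0.007, 3.14]
force: [-0.3, 0.4, -0.7]
width: 0.0
gripper_force: 0.0
clock: 41.93
eef_pos: [665.0, 270.9, 153.3]
tool_rot: [3.137, -0.005, 3.141]
force: [0.3, 0.3, -0.2]
width: 0.1
gripper_force: 0.0
```

```bash
python3 -m crank '[[[0.3,0,0,0],[0.3,0,0,0],[0.3,0,0,0],[0.3,0,0,0],[0.25,0,0,0],[0.25,0,0,0],[0.25,0,0,0],[0.25,0,0,0],[0.25,0,0,0],[0,0,0,0]]]'
```

```text
clock: 42.77
eef_pos: [602.3, 271.0, 152.9]
tool_rot: [3.137, -0.008, -3.142]
force: [0.8, 0.5, 0.1]
width: -0.0
gripper_force: 0.0
```

```bash
python3 -m crank '[[[0.27,0,0,0],[0.27,0,0,0],[0.27,0,0,0],[0.27,0,0,0],[0.27,0,0,0],[0.27,0,0,0],[0.25,0,0.05,0],[0.25,0,0.05,0],[0.25,0,0.05,0],[0.25,0,0.05,0],[0.25,0,0.05,0],[0.25,0,0.05,0]]]'
python3 - <<'E'
from h import *
pic('side','s7')
E
```

```text
clock: 43.77
eef_pos: [525.3, 271.2, 145.7]
tool_rot: [3.137, -0.006, 3.141]
force: [0.9, 0.9, -0.7]
width: -0.2
gripper_force: 0.6
```

View pics/s7.png

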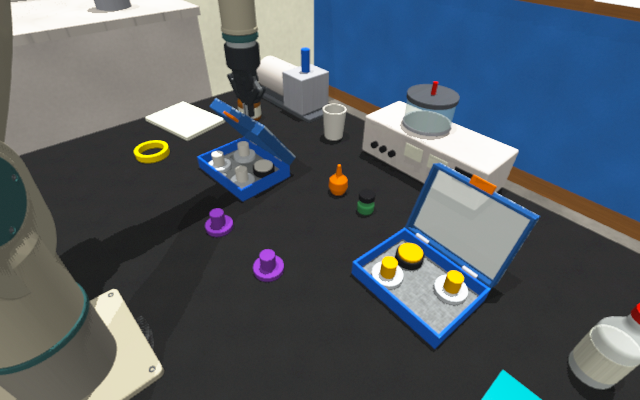

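The lid follows the fingers, now at about 0.9 rad. Continuing down the arc.

```bash
python3 -m crank '[[[0.25,0,0.16,0],[0.25,0,0.16,0],[0.25,0,0.16,0],[0.25,0,0.16,0],[0.25,0,0.16,0],[0.18,0,0.2,0],[0.18,0,0.2,0],[0.18,0,0.2,0],[0.18,0,0.2,0],[0.18,0,0.2,0],[0.1,0,0.2,0],[0.1,0,0.2,0]]]'
python3 -m crank '[[[0.08,0,0.16,0],[0.08,0,0.16,0],[0.06,0,0.16,0],[0.06,0,0.16,0],[0.04,0,0.12,0],[0,0,0,0]]]'
```

```text
clock: 44.82
eef_pos: [466.3, 271.1, 90.7]
tool_rot: [3.137, -0.006, 3.141]
force: [0.6, -1.0, 1.7]
width: -0.2
gripper_force: 0.7
clock: 45.32
eef_pos: [458.6, 271.2, 71.7]
tool_rot: [3.137, -0.006, 3.141]
force: [-0.7, 0.2, -0.2]
width: 0.0
gripper_force: 0.0
```

```bash
python3 -m crank '[[[0,0,0.1,0],[0,0,0.1,0],[0,0,0.1,0],[0,0,0.08,0],[0,0,0,0]]]'
python3 -m crank '[[[0,0,0.06,0],[0,0,0,0],[0,0,0,0]]]'
python3 -m crank '[[[0,0,0.06,0],[0,0,0,0],[0,0,0,0]]]'
```

```text
clock: 45.73
eef_pos: [458.9, 271.3, 62.5]
tool_rot: [3.137, -0.005, 3.141]
force: [0.1, -0.2, 0.4]
width: -0.2
gripper_force: 0.0
clock: 45.98
eef_pos: [459.1, 271.3, 62.0]
tool_rot: [3.136, -0.005, 3.141]
force: [-1.6, 0.0, 6.2]
width: -0.1
gripper_force: 3.4
clock: 46.23
eef_pos: [459.2, 271.3, 61.9]
tool_rot: [3.135, -0.005, 3.141]
force: [-4.7, -2.4, 19.7]
width: -0.2
gripper_force: 9.9
```

The white lid is home: firm contact at z = 62 with a 20 N press. Lifting and crossing to the gold lid.

```bash
python3 -m crank '[[[0,0,-0.5,0],[0,0,-1,0],[0,0,-1,0],[0,0,-1,0],[0,0,-1,0],[0,0,-1,0],[0,0,-1,0],[0,0,-1,0],[0,0,-0.5,0],[0,0,0,0]]]'
python3 -m crank '[[[0,-0.98,0,0],[0,-0.98,0,0],[0,-0.98,0,0],[0,-0.98,0,0],[0,-0.98,0,0],[0,-0.98,0,0],[0,-0.98,0,0],[0,-0.98,0,0],[0,-0.98,0,0],[0,-0.98,0,0],[0,-0.98,0,0],[0,-0.98,0,0]]]'
python3 -m crank '[[[-1,-0.98,0,0],[-1,-0.98,0,0],[-1,-0.98,0,0],[-1,-0.98,0,0],[-1,-0.98,0,0],[-1,-0.98,0,0],[-1,-0.98,0,0],[-1,-0.98,0,0],[-1,-0.98,0,0],[-1,-0.98,0,0],[0,0,0,0],[0,0,0,0]]]'
```

```text
clock: 47.07
eef_pos: [462.0, 270.8, 262.8]
tool_rot: [3.134, -0.0, 3.141]
force: [0.1, 1.2, 0.8]
width: 0.1
gripper_force: 0.0
clock: 48.07
eef_pos: [459.2, -24.7, 257.6]
tool_rot: [3.137, -0.007, 3.141]
force: [0.6, 0.2, 0.3]
width: -0.2
gripper_force: 0.0
clock: 49.07
eef_pos: [709.1, -270.8, 252.8]
tool_rot: [3.137, -0.009, 3.139]
force: [-0.3, -0.2, -0.9]
width: -0.4
gripper_force: 0.0
```

```bash
python3 -m crank '[[[0,0,0.8,0],[0,0,0.8,0],[0,0,0.8,0],[0,0,0.8,0],[0,0,0.8,0],[0,0,0,0],[0,0,0,0]]]'
python3 -m crank '[[[0.3,0,0,0],[0.3,0,0,0],[0.3,0,0,0],[0.26,0,0,0],[0.26,0,0,0],[0.26,0,0,0],[0.26,0,0,0],[0.26,0,0,0],[0.26,0,0,0],[0.26,0,0,0],[0.1,0,0,0],[0,0,0,0]]]'
```

```text
clock: 49.65
eef_pos: [708.1, -266.5, 154.8]
tool_rot: [3.135, -0.008, -3.141]
force: [0.2, -0.2, 0.1]
width: -0.3
gripper_force: 0.0
clock: 50.65
eef_pos: [637.4, -268.4, 156.2]
tool_rot: [3.136, -0.007, 3.14]
force: [-1.2, -1.3, 0.2]
width: 0.0
gripper_force: 0.0
```

```bash
python3 -m crank '[[[0.27,0,0,0],[0.27,0,0,0],[0.27,0,0,0],[0.27,0,0,0],[0.27,0,0,0],[0.27,0,0,0],[0.25,0,0.07,0],[0.25,0,0.07,0],[0.25,0,0.07,0],[0.25,0,0.07,0],[0.25,0,0.07,0],[0.25,0,0.07,0]]]'
python3 -m crank '[[[0.25,0,0.16,0],[0.25,0,0.16,0],[0.25,0,0.16,0],[0.25,0,0.16,0],[0.25,0,0.16,0],[0.18,0,0.2,0],[0.18,0,0.2,0],[0.18,0,0.2,0],[0.18,0,0.2,0],[0.18,0,0.2,0],[0.1,0,0.2,0],[0.1,0,0.2,0]]]'
python3 -m crank '[[[0.08,0,0.16,0],[0.08,0,0.16,0],[0.06,0,0.16,0],[0.06,0,0.16,0],[0.04,0,0.12,0],[0,0,0,0]]]'
```

```text
clock: 51.65
eef_pos: [560.0, -268.2, 145.9]
tool_rot: [3.137, -0.006, 3.141]
force: [1.6, 0.7, 0.3]
width: -0.0
gripper_force: 0.6
clock: 52.65
eef_pos: [500.9, -267.9, 91.0]
tool_rot: [3.137, -0.006, 3.141]
force: [-0.9, 0.8, 1.8]
width: -0.2
gripper_force: 0.7
clock: 53.15
eef_pos: [493.2, -267.8, 72.0]
tool_rot: [3.137, -0.006, 3.141]
force: [0.6, -0.7, -0.2]
width: -0.0
gripper_force: 0.0
```

```bash
python3 -m crank '[[[0,0,0.1,0],[0,0,0.1,0],[0,0,0.1,0],[0,0,0.08,0],[0,0,0,0]]]'
python3 -m crank '[[[0,0,0.06,0],[0,0,0,0],[0,0,0,0]]]'
python3 -m crank '[[[0,0,0.06,0],[0,0,0,0],[0,0,0,0]]]'
python3 -m crank '[[[0,0,0.02,0],[0,0,0,0],[0,0,0,0]]]'
```

```text
clock: 53.57
eef_pos: [493.5, -267.7, 62.7]
tool_rot: [3.137, -0.006, 3.141]
force: [-0.7, 0.1, -0.3]
width: 0.1
gripper_force: 0.0
clock: 53.82
eef_pos: [493.7, -267.8, 62.1]
tool_rot: [3.137, -0.005, 3.141]
force: [-1.3, -0.0, 5.1]
width: 0.2
gripper_force: 2.4
clock: 54.07
eef_pos: [493.7, -267.8, 61.9]
tool_rot: [3.136, -0.004, 3.141]
force: [-3.8, 2.3, 16.7]
width: -0.2
gripper_force: 8.4
clock: 54.32
eef_pos: [493.7, -267.9, 61.8]
tool_rot: [3.136, -0.004, 3.141]
force: [-3.3, 3.0, 20.5]
width: -0.4
gripper_force: 10.3
```

Lifting off and moving clear for a final look.

```bash
python3 -m crank '[[[0,0,-0.5,0],[0,0,-1,0],[0,0,-1,0],[0,0,-1,0],[0,0,-1,0],[0,0,-1,0],[0,0,-1,0],[0,0,-1,0],[0,1,-1,0],[0,1,-1,0],[0,1,0,0],[0,1,0,0]]]'
python3 -m crank '[[[0,1,0,0],[0,1,0,0],[0,1,0,0],[0,1,0,0],[0,1,0,0],[0,1,0,0],[0,1,0,0],[0,0,0,0],[0,0,0,0]]]'
python3 - <<'E'
from h import *
a=[pic(c)['img'] for c in ('side','wrist')]
a=[cv2.cvtColor(np.asarray(x),cv2.COLOR_RGB2BGR) for x in a]
cv2.imwrite('pics/f8.png',cv2.vconcat([cv2.resize(a[0][60:370,150:550],(775,600))[:600,:]]))
cv2.imwrite('pics/f9.png',a[1])
for c in ('side','wrist'):
  d=pic(c)
  for t,z in (('case_a_tab',39),('blower',0),('sample_jar',0)):
    for r in ctrl.place_of(c,t): print(c,t,round(r['confidence'],2),np.round(ray(d,r['position'],z)))
E
```

```text
clock: 55.32
eef_pos: [495.6, -168.3, 299.4]
tool_rot: [3.138, -0.001, 3.141]
force: [0.2, 0.3, -0.6]
width: 0.2
gripper_force: 0.0
clock: 56.07
eef_pos: [494.9, 7.8, 298.4]
tool_rot: [3.137, -0.005, -3.138]
force: [-0.1, -0.5, 0.2]
width: -0.2
gripper_force: 0.0
side case_a_tab 0.94 [ 447. -258.   39.]
side blower 0.65 [613.  39.   0.]
side sample_jar 0.87 [620. -51.   0.]
wrist case_a_tab 0.61 [ 441. -262.   39.]
wrist case_a_tab 0.53 [601.  35.  39.]
wrist blower 0.87 [617.  42.   0.]
wrist sample_jar 0.8 [614. -51.   0.]
```

View pics/f8.png

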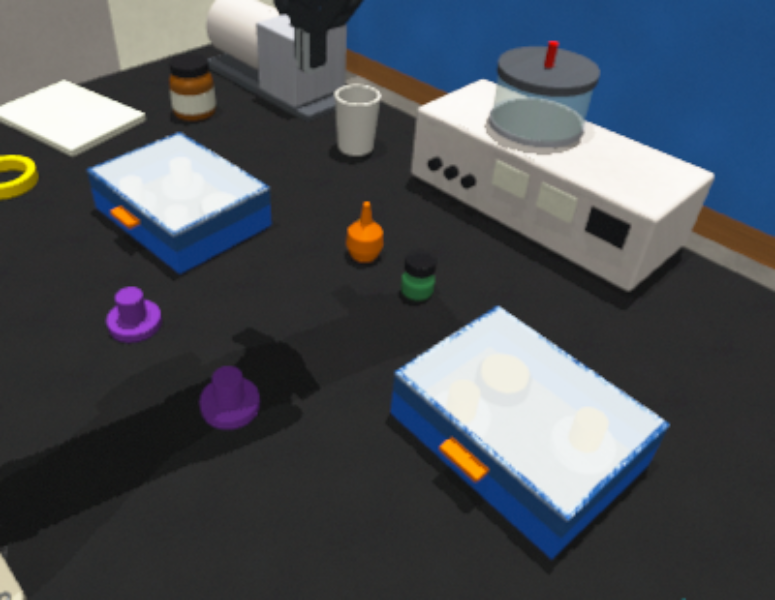

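View pics/f9.png

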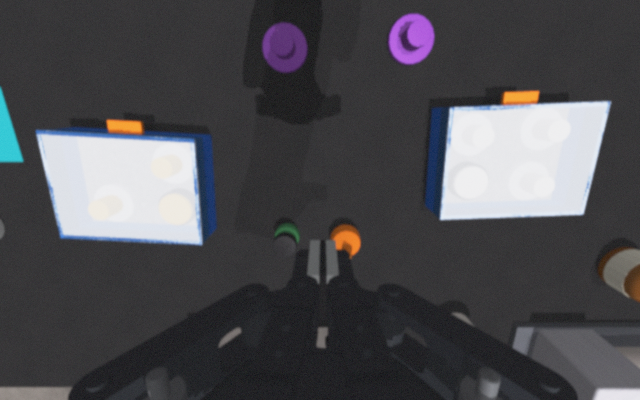

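Both lids are flush with the carriers visible upright under the clear tops, and the blower (345,240) and jar (287,235) haven't moved.

```bash
python3 -c "
from cell import ctrl
print(ctrl.finish_job())"
```

```text
the job is handed in; nothing more can be done
None
```

I packed both gold carriers and all three white ones upright with their matching standards, pressed both lids fully home, left the blower and jar undisturbed, and handed the job in at about 56 s on the robot's clock.

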